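# Bring the thick thermometer round to the reading telescope

## Task

With one finger, push the calibration bath's thermometer turntable round by one of its radial arms, gently and without spinning or lifting it, until the thick enclosed-scale thermometer (wide glass tube, metal cap) stands right in front of the reading telescope, on the near side of the hub and centred on its line of sight. Then leave the turntable at rest and take your hand away. Do not grip the turntable, keep off the thermometers and the telescope, and leave everything else where it is.

Things in the scene. Friction and masses are not known exactly. Their poses are not given: they have to be found in the camera images.
- bath: Square steel well cover, 340 x 340 x 8 mm, lying fixed on the black deck (z = 0), its top at 8 mm. Origin at the centre of its underside, on the turntable axis; x and y along its edges. It stands at a different place and yaw each time. The turntable is mounted on it.
- turntable (a joint): Angle of the turntable about its vertical axis, rad, growing counter-clockwise seen from above. Turns freely either way, more than once round (stops only at +-9 rad). Aluminium disc of 85 mm radius, top 22 mm above the deck; steel hub of 26 mm radius up to 56 mm. No detents: friction about 0.25 N m (2 N on an arm 130 mm out) plus 0.15 N m per rad/s; it stops where it is left.
- turntable_arm (a point): Centre of the ball (10 mm radius) at the end of one of the four arms, 152 mm from the axis, 43 mm above the deck. The arms are straight level steel bars 10 mm thick at this height, 90 degrees apart, running out from the hub over the disc. From 90 to 140 mm from the axis there is only the bare arm, with 30 mm of free air below it. All four arms are alike.
- turntable_lift (a joint): Height in m by which the turntable has been lifted off its spindle: 0 when seated. Only its weight (about 9 N) holds it down; it must stay seated.
- turntable_hub (a point): Centre of the top of the turntable's hub, on the turning axis, 56 mm above the deck.
- thick_thermometer_cap (a point): Centre of the top of the thick enclosed-scale thermometer's aluminium cap, 96 mm above the deck, 50 mm from the turntable axis. It is the one to be read: a glass tube 17 mm in diameter with a white scale inside, cap 21 mm in diameter. It stands on the disc midway between two arms: the arms lie at 45, 135, 225 and 315 degrees from the direction hub to cap.
- thick_thermometer: The same thick thermometer, fixed in its bush; origin on its axis at the disc top (22 mm above the deck). Fragile: not to be touched.
- slim_thermometer_a: Slim solid-stem glass thermometer, 8 mm in diameter, with a small glass ring on top, up to 108 mm above the deck; 50 mm from the axis, 90 degrees counter-clockwise from the thick one. Origin at the disc top. Not to be touched.
- reference_probe: Reference probe with a black round handle 17 mm in diameter, up to 102 mm above the deck; 50 mm from the axis, opposite the thick thermometer. Origin at the disc top. Not to be touched.
- slim_thermometer_b: Slim glass thermometer like the other, up to 99 mm above the deck; 90 degrees clockwise from the thick one. Not to be touched.
- telescope: Grey reading telescope on a pillar and round foot, fixed on the deck outside the well cover, always to the robot's right (-y side) of the turntable, aimed level at the turntable axis. Origin at deck height on the turntable axis, x along its line of sight. Its tube (36 mm across at the front) runs from 215 to 390 mm from the axis, 64 to 100 mm above the deck. Not to be touched.
- telescope_lens (a point): Centre of the telescope's front lens, 82 mm above the deck, 215 mm from the turntable axis; x along the line of sight, which passes over the turntable axis. The thick thermometer must stand on this line between the lens and the hub.
- spare_bush: Brass ring, 28 mm across, 22 mm high, standing on a corner of the well cover. Origin at its underside.
- rubber_stopper: Black rubber stopper, 34 mm across, 28 mm high, standing on another corner of the well cover. Origin at its underside.
- beaker: Glass beaker, 66 mm across, 85 mm high. Origin at its underside.
- oil_bottle: White bottle with a grey cap, 60 mm across, 150 mm high. Origin at its underside.
- thermometer_case: Clear thermometer case lying flat, 200 x 28 x 20 mm. Origin at its underside.
- screwdriver: Screwdriver with a black handle, 170 mm long, lying on the deck.

How it is judged (in metres and radians):
At the end, for the whole second after the job is handed in: The thick thermometer stands within 7 mm of the telescope's line of sight, on the telescope's side of the hub; the turntable is at rest (under 0.05 rad/s) and seated on its spindle (lifted less than 4 mm) (y of thick_thermometer_cap in the frame of telescope_lens between -0.007 and 0.007 m and x of thick_thermometer_cap in the frame of telescope_lens below 0.19 m and velocity of joint turntable between -0.05 and 0.05 rad/s and value of joint turntable_lift below 0.004 m); the robot touches nothing.
It fails at once if a thermometer, the reference probe or the telescope is touched (over 1 N) (contact force between any of thick_thermometer, slim_thermometer_a, slim_thermometer_b, reference_probe, telescope and anything else above 1 N).
It fails at once if the turntable is lifted off its seat by more than 6 mm (value of joint turntable_lift above 0.006 m).
It fails at once if the turntable is gripped or pushed hard (over 18 N of contact) (contact force between the fingers and turntable above 18 N).
It fails at once if the turntable is spun (over 4 rad/s) (velocity of joint turntable above 4 rad/s or velocity of joint turntable below -4 rad/s).
It fails at once if a bystander is moved or carried by more than 20 mm (distance of any of spare_bush, rubber_stopper, beaker, oil_bottle, thermometer_case, screwdriver from where it was at the start of the episode above 0.02 m).
It also fails if it takes over 64 s, if anything falls off the work surface, if the arm or the gripper's body presses on something with over 40 N, if the wrist force passes 120 N, or if a joint passes its speed limit or range.

## Robot

A 6-joint arm with a two-finger parallel gripper is mounted at the origin on the work surface. World frame = base frame: x ahead of the robot, y to its left, z up, the work surface at z = 0. Lengths are in m, angles in degrees, forces in N, time in s.
With the tool pointing down it reaches from about 0.3 to 0.75 m from the base axis. Payload 8.5 kg.
Tool frame: the origin (TCP) lies midway between the tips of the shut fingers; the grasp point (between the pads) lies env.tcp_to_grasp behind it (env.tcp_to_grasp is the distance from the TCP to the grasp point, in m); z points along the fingers, y is the direction in which the jaws open and shut (so a half turn about z gives the same grasp; the last joint's range is limited). The gripper opens to 85 mm and grips with 20 to 120 N. Pads are 22 mm wide; open, the fingers measure 114 mm over their backs; the gripper's body (76 mm by 85 mm) begins 54 mm behind the grasp point. The pads swing forward as they close: fully open they stand 13 mm farther back than shut.
Start: joints at [-85.846, 21.807, 74.336, -0, 83.858, -12.336], TCP at [0.156, -0.527, 0.231] pointing down, gripper open.
Joint ranges: [-178.18, 178.18], [-50.72, 133.34], [12.68, 142.11], [-81.47, 261.47], [9.98, 163.14], [-165.26, 165.26]. Speed limits (degrees/s): [136.94, 136.94, 180, 180, 180, 180].

## Interface

Orientations are given as a 3x3 rotation matrix whose columns are the frame's x, y, z axes.
In Python, from rig import readout, imaging, job, env gives the robot as it stands.
- The arm moves only by the tool move_arm, never from a script. Its argument "motion" is a list of rows, each a list of 3 entries, a list of its own where there are three numbers: the shift along the tool's x, y, z normalised to -1 to 1, where 1 is 0.02 m, then the turn, a rotation vector about the tool's x, y, z normalised to -1 to 1, where 1 is 120 degrees, then the gripper command: -1 is shut, 1 is fully open, values between are in proportion. In form: [[[tx, ty, tz], [rx, ry, rz], claw], ...]. A call has 1 to 12 rows; each row shifts and turns the pose as measured when the row begins, along the tool's axes as they then stand; what a row does not reach is not made up. A row lasts 1/12 s, in which the tool goes at most 41.7 mm and 7.16 degrees, less where a joint would pass 70% of its speed; a pose out of reach is approached as far as the arm can. A call with a number of a shift or a turn outside -1 to 1 is refused whole. A call with a gripper value outside its range is refused whole. The fingers move at their own pace and stop on an object; "squeeze" is the grip in N (left out, the last holds). Time passes only in rows, so rows that do not move let the fingers close. It gives the time, the measured TCP pose, the force and the opening at its end, in the units of the state.
- readout.observe(): the state, without advancing time (a new reading comes with each control period).
- imaging.get_image(name): name is "scene" or "top"; returns a dict with "img" (420x560x3 uint8, blue, green, red), "fov_y" (degrees; the focal length in pixels is half the picture's height over the tangent of half this angle, whatever the lens; pixels are square), "cx", "cy" (the principal point, pixels), "eye" and "orientation" of the camera in the world. Camera axes: x right, y up, looking along -z (the intrinsics and any distortion apply to the point x, -y, -z); pixel columns grow to the right and rows downward; lengths in m; the calibration is good to about 2 mm. A picture is of the moment at which its call begins. There is no depth.
- job.close_job(): hands the job in, once; it reports no verdict.
The state is a dict: "time_s": time; "q": joint angles; "qvel": joint speeds; "joint_efforts": joint torques, N m; "position": TCP position; "tool_rot": TCP orientation; "ft_force": force on the tool from outside, world axes, zero at the start; "wrist_torque": the same for the moment, N m; "grip_width": finger opening in m.
Only numpy, scipy, OpenCV 4.12 (cv2) and the standard library are available. Lean on these libraries where they do the work, as an engineer would, in place of code of your own. Each camera call takes 0.05 s, during which the arm holds its last target.

## Working session

There is one attempt and no reset: what is moved stays moved. The work goes in short steps, Python scripts to look and compute and a tool call to move; the robot and the scene stay as the last step left them, time stands still between calls to the robot, and variables do not carry over. Pictures are saved under pics/ and viewed, and the job is handed in when it is done.

Besides the shell and the picture viewer there is one more tool, called as a command line: name --argument value ..., lists and objects as JSON in quotes. move_arm: Moves the arm, as the interface text tells. Its arguments: {"type":"object","properties":{"motion":{"type":"array","items":{"type":"array"}},"squeeze":{"type":"number"}},"required":["motion"]}

```bash
ls; mkdir -p pics; python3 - <<'E'
from rig import readout, imaging, job, env
import cv2
print(readout.observe(), env.tcp_to_grasp)
for n in ("scene","top"):
    d=imaging.get_image(n); cv2.imwrite(f"pics/{n}0.png",d["img"]); print({k:v for k,v in d.items() if k!="img"})
E
```

```text
pics
{'time_s': 0.0, 'q': array([-8.58478489e+01,  2.18390560e+01,  7.43865280e+01,  4.07434177e-04,
        8.38586472e+01, -1.23348198e+01]), 'qvel': array([-8.18660231e-02, -3.69002533e-02,  5.29672918e-05,  3.93825550e-02,
        8.00015499e-02,  3.29736171e-02]), 'joint_efforts': array([ 2.34229119e-03, -4.48455083e+01, -2.31277514e+01, -7.17916078e-05,
        4.78759466e-03, -4.07681739e-05]), 'position': array([ 0.15607394, -0.52706737,  0.23071947]), 'tool_rot': array([[ 9.58884529e-01,  2.83796495e-01, -9.93921155e-05],
       [ 2.83796331e-01, -9.58883461e-01,  1.46676428e-03],
       [ 3.20957107e-04, -1.43466470e-03, -9.99998919e-01]]), 'ft_force': array([-0.41953219,  0.45019074,  0.75493814]), 'wrist_torque': array([-0.0157374 , -0.02087764, -0.01580437]), 'grip_width': 0.08512555888594031} 0.0187
{'fov_y': 48.72505838920363, 'cx': 282.8148217035652, 'cy': 208.87472034532612, 'eye': array([1.30619927, 0.40219039, 0.88765708]), 'orientation': array([[-0.51541746, -0.5717576 ,  0.63830877],
       [ 0.85691389, -0.34960836,  0.37877773],
       [ 0.00658903,  0.74220431,  0.67014129]])}
{'fov_y': 50.41446830728494, 'cx': 273.2243116201179, 'cy': 213.12091112206008, 'eye': array([ 0.41469226, -0.04742808,  1.25826694]), 'orientation': array([[-0.0303601 ,  0.99529555, -0.09200561],
       [-0.9993116 , -0.0321878 , -0.01844639],
       [-0.02132107,  0.09138224,  0.99558761]])}
```

View pics/scene0.png

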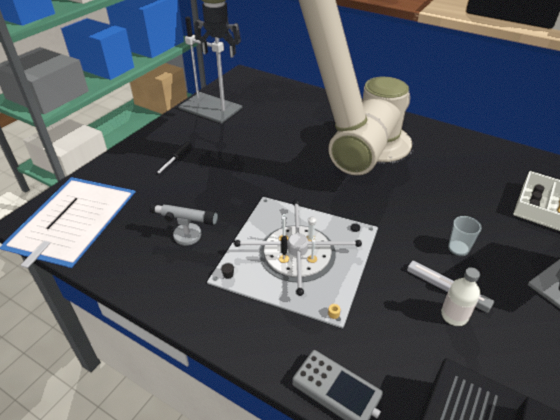

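View pics/top0.png

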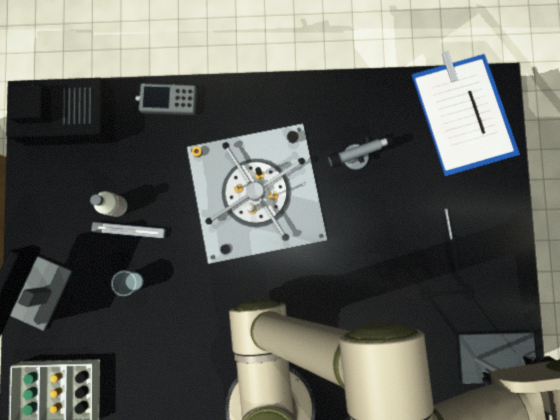

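```bash
cat > h.py <<'E'
import numpy as np, cv2
from rig import readout, imaging, job, env
def f(d): return d["img"].shape[0]/2/np.tan(np.radians(d["fov_y"]/2))
def proj(d,P):
    p=(np.atleast_2d(P)-d["eye"])@d["orientation"]; F=f(d)
    return np.c_[d["cx"]+F*p[:,0]/-p[:,2], d["cy"]+F*p[:,1]/p[:,2]]
def ray(d,uv,z):
    F=f(d); r=d["orientation"]@np.array([(uv[0]-d["cx"])/F,-(uv[1]-d["cy"])/F,-1])
    return d["eye"]+r*(z-d["eye"][2])/r[2]
E
python3 - <<'E'
from h import *
t=cv2.imread("pics/top0.png"); s=cv2.imread("pics/scene0.png")
cv2.imwrite("pics/t1.png",cv2.resize(t[115:270,180:400],None,fx=3.6,fy=3.6,interpolation=cv2.INTER_CUBIC))
cv2.imwrite("pics/s1.png",cv2.resize(s[190:325,205:385],None,fx=4.4,fy=4.4,interpolation=cv2.INTER_CUBIC))
E
```

```text
(no output)
```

View pics/t1.png

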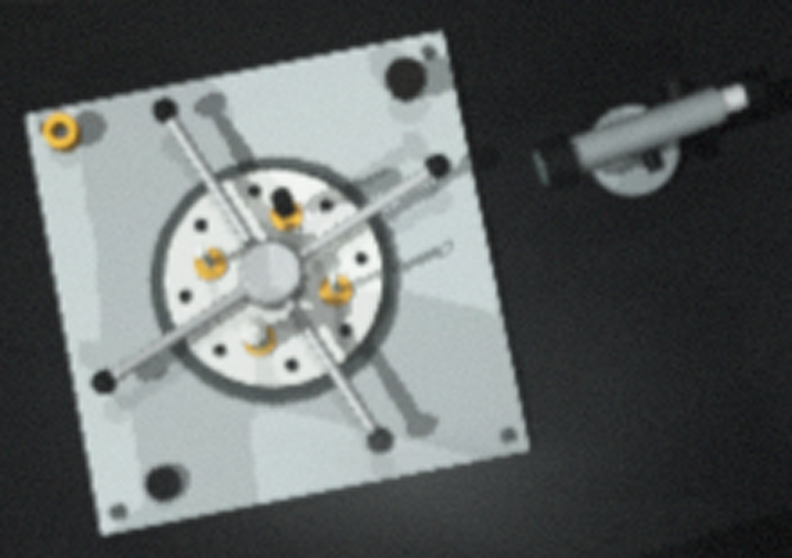

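View pics/s1.png

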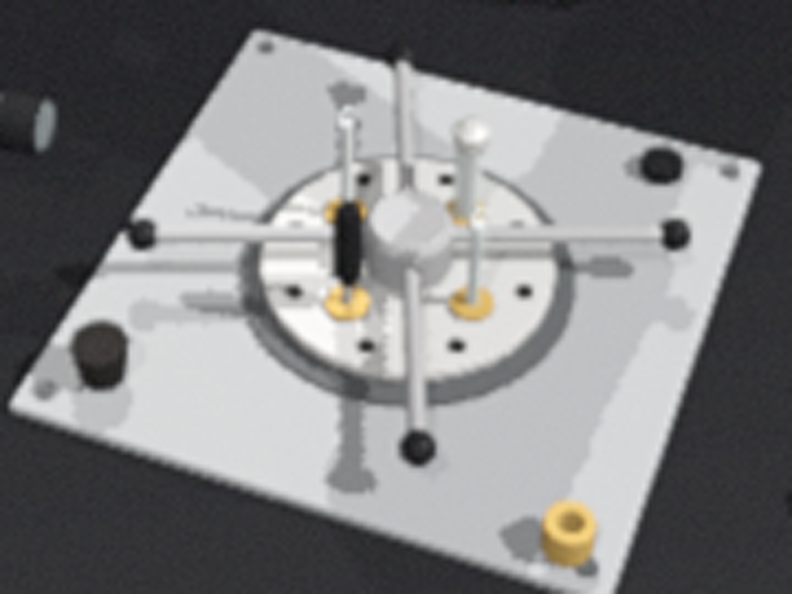

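```bash
cat >> h.py <<'E'
def blobs(m,lo=6,hi=4000):
    n,l,st,c=cv2.connectedComponentsWithStats(m.astype(np.uint8)); return [(c[i].round(2),st[i,4]) for i in range(1,n) if lo<=st[i,4]<=hi]
E
python3 - <<'E'
from h import *
d=imaging.get_image("top"); g=imaging.get_image("scene")
U=lambda u,v:(u/3.6+180-.36,v/3.6+115-.36)
S=lambda u,v:(u/4.4+205-.39,v/4.4+190-.39)
B=[ray(d,U(*p),.043) for p in [(165,108),(437,165),(380,440),(104,381)]]
BS=[ray(g,S(*p),.043) for p in [(418,447),(142,234),(402,57),(676,235)]]
for b,c in zip(B,BS): print(b,c)
print("hub balls",np.mean(B,0),np.mean(BS,0))
H=(np.mean(B,0)+np.mean(BS,0))/2
print("hub top", ray(d,U(271,272),.056))
th=ray(d,U(258,331),.096); ts=ray(g,S(474,128),.096); print("cap",th,ts)
an=lambda p:np.degrees(np.arctan2(p[1]-H[1],p[0]-H[0]))
print("ang",an(th),an(ts),[an(b) for b in B],[an(b) for b in BS])
# telescope points
for p in [(735,97),(545,167),(700,110),(590,150)]:
    q=ray(d,U(*p),.082); print("tel",p,q,an(q),np.hypot(*(q-H)[:2]))
q=ray(g,S(43,125),.082);print("tel scene lens",q,an(q),np.hypot(*(q-H)[:2]))
corn=[ray(d,U(*p),.008) for p in [(26,113),(443,32),(529,450),(101,536)]];print("plate centre",np.mean(corn,0)); 
t=d["img"];cv2.imwrite("pics/t2.png",cv2.resize(t[125:180,310:400],None,fx=8,fy=8,interpolation=cv2.INTER_CUBIC))
t=g["img"];cv2.imwrite("pics/s2.png",cv2.resize(t[195:250,145:230],None,fx=8,fy=8,interpolation=cv2.INTER_CUBIC))
E
```

```text
[0.72249826 0.10206867 0.043     ] [0.72093244 0.10118847 0.043     ]
[ 0.67049094 -0.1061297   0.043     ] [ 0.67080153 -0.10814048  0.043     ]
[ 0.46109807 -0.05550858  0.043     ] [ 0.4604435  -0.05763425  0.043     ]
[0.51250673 0.15294746 0.043     ] [0.51250752 0.1528314  0.043     ]
hub balls [0.5916485  0.02334446 0.043     ] [0.59117125 0.02206128 0.043     ]
hub top [0.59004688 0.02276186 0.056     ]
cap [0.54116977 0.03105847 0.096     ] [0.54508176 0.03628148 0.096     ]
ang 170.55737904162325 163.66432212764164 [np.float64(31.19227532688302), np.float64(-58.45722329642159), np.float64(-149.02836668857938), np.float64(121.20779649318779)] [np.float64(31.214218436027373), np.float64(-58.751934306800464), np.float64(-148.47430104191776), np.float64(121.23017889974875)]
tel (735, 97) [ 0.70580249 -0.32701737  0.082     ] -71.88720834154132 0.3679536883888508
tel (545, 167) [ 0.65798651 -0.18413929  0.082     ] -72.15810370560895 0.21729272448524684
tel (700, 110) [ 0.69690415 -0.30066188  0.082     ] -71.93164099727757 0.3401379193199853
tel (590, 150) [ 0.66961561 -0.21795482  0.082     ] -71.99756448730778 0.2530459704987346
tel scene lens [ 0.65887843 -0.18327973  0.082     ] -71.86405374147061 0.21675063268779657
plate centre [0.5905316  0.02325786 0.008     ]
```

View pics/t2.png

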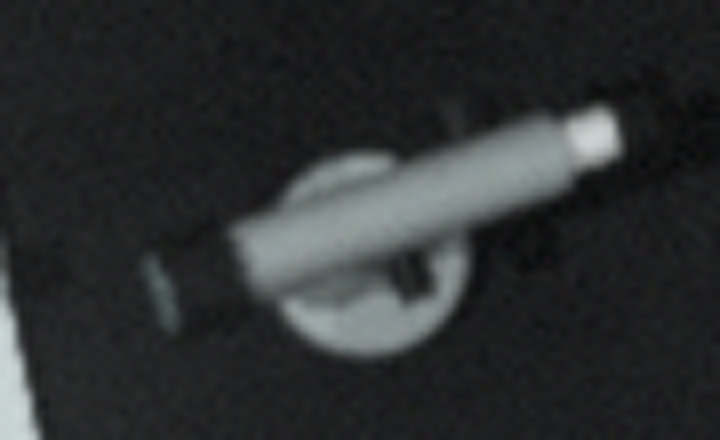

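View pics/s2.png

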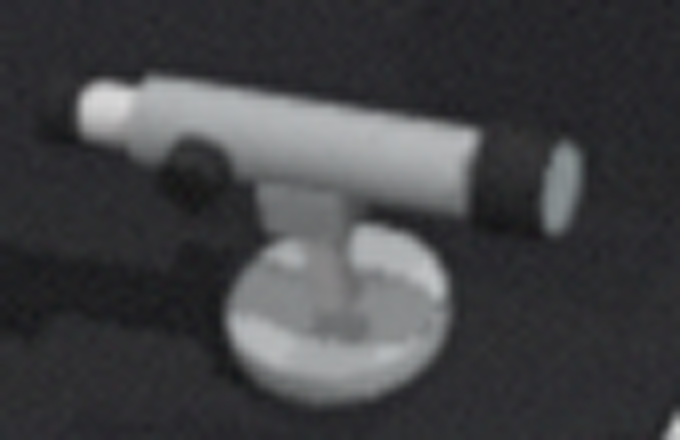

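move_arm --motion '[[[0,0,0],[0,0,-0.058],-1],[[0,0,0],[0,0,-0.058],-1],[[0,0,0],[0,0,-0.058],-1],[[0,0,0],[0,0,-0.058],-1],[[0,0,0],[0,0,-0.058],-1],[[0,0,0],[0,0,-0.058],-1],[[0,0,0],[0,0,-0.058],-1],[[0,0,0],[0,0,-0.058],-1],[[0,0,0],[0,0,-0.058],-1],[[0,0,0],[0,0,-0.058],-1],[[0,0,0],[0,0,-0.058],-1],[[0,0,0],[0,0,-0.058],-1]]' --squeeze 30

```text
time_s: 1.2
position: [0.156, -0.526, 0.2285]
tool_rot: [[-0.214, 0.977, -0.001], [0.977, 0.214, 0.007], [0.007, 0.001, -1.0]]
ft_force: [0.7, 0.6, -0.5]
grip_width: -0.0
```

```bash
cat >> h.py <<'E'
HUB=np.array([0.591,0.023])
def st(goal=None):
    s=readout.observe(); R=s["tool_rot"]; p=s["position"]; v=p[:2]-HUB
    print("t",round(s["time_s"],2),"p",p.round(4),"yang",np.degrees(np.arctan2(R[1,1],R[0,1])).round(2),"zax",R[:,2].round(4),"phi",np.degrees(np.arctan2(v[1],v[0])).round(2),"R",np.hypot(*v).round(4),"F",s["ft_force"].round(2),"q",s["q"].round(1),"w",round(s["grip_width"],4))
    if goal is not None: print("tool units",(R.T@(np.array(goal)-p)/0.02).round(2))
E
python3 -c "
from h import *
st([0.569,0.149,0.231])"
```

```text
t 1.2 p [ 0.156  -0.526   0.2285] yang 12.34 zax [-5.0e-04  6.6e-03 -1.0e+00] phi -128.39 R 0.7005 F [ 0.66  0.58 -0.48] q [-85.8  22.   74.6  -0.   83.8 -98.2] w -0.0
tool units [28.56 27.39  0.09]
```

move_arm --motion '[[[0.5,0.5,0],[0,0,0],-1],[[0.9,0.86,0],[0,0,0],-1],[[0.9,0.86,0],[0,0,0],-1],[[0.9,0.86,0],[0,0,0],-1],[[0.9,0.86,0],[0,0,0],-1],[[0.9,0.86,0],[0,0,0],-1],[[0.9,0.86,0],[0,0,0],-1],[[0.9,0.86,0],[0,0,0],-1],[[0.9,0.86,0],[0,0,0],-1],[[0.9,0.86,0],[0,0,0],-1],[[0.9,0.86,0],[0,0,0],-1],[[0.9,0.86,0],[0,0,0],-1]]'

```text
time_s: 2.2
position: [0.3074, -0.2707, 0.2277]
tool_rot: [[-0.215, 0.977, -0.002], [0.977, 0.215, 0.01], [0.01, 0.001, -1.0]]
ft_force: [1.2, -0.1, -0.4]
grip_width: 0.0002
```

move_arm --motion '[[[0.9,0.86,0],[0,0,0],-1],[[0.9,0.86,0],[0,0,0],-1],[[0.9,0.86,0],[0,0,0],-1],[[0.9,0.86,0],[0,0,0],-1],[[0.9,0.86,0],[0,0,0],-1],[[0.9,0.86,0],[0,0,0],-1],[[0.9,0.86,0],[0,0,0],-1],[[0.9,0.86,0],[0,0,0],-1],[[0.9,0.86,0],[0,0,0],-1],[[0.9,0.86,0],[0,0,0],-1],[[0.9,0.86,0],[0,0,0],-1],[[0.5,0.5,0],[0,0,0],-1]]'

```text
time_s: 3.2
position: [0.4627, -0.009, 0.23]
tool_rot: [[-0.215, 0.977, -0.002], [0.977, 0.215, 0.01], [0.01, 0.001, -1.0]]
ft_force: [0.5, -1.0, -0.6]
grip_width: -0.0002
```

```bash
python3 -c "
from h import *
st([0.569,0.149,0.231])"
```

```text
t 3.2 p [ 0.4627 -0.009   0.23  ] yang 12.43 zax [-0.0016  0.0103 -0.9999] phi -166.02 R 0.1322 F [ 0.45 -1.04 -0.57] q [-16.1  13.1  87.4   0.6  79.7 -28.7] w -0.0002
tool units [6.57 6.89 0.02]
```

move_arm --motion '[[[0.75,0.8,0],[0,0,0],-1],[[0.8,0.85,0],[0,0,0],-1],[[0.8,0.85,0],[0,0,0],-1],[[0.8,0.85,0],[0,0,0],-1],[[0.8,0.85,0],[0,0,0],-1],[[0.8,0.85,0],[0,0,0],-1],[[0.8,0.85,0],[0,0,0],-1],[[0.6,0.6,0],[0,0,0],-1],[[0.3,0.3,0],[0,0,0],-1],[[0,0,0],[0,0,0],-1]]'

```text
time_s: 4.03
position: [0.5719, 0.1582, 0.229]
tool_rot: [[-0.219, 0.976, -0.005], [0.976, 0.219, 0.01], [0.011, -0.003, -1.0]]
ft_force: [-0.0, -0.5, 0.3]
grip_width: 0.0003
```

```bash
python3 -c "
from h import *
st([0.569,0.149,0.03])
d=imaging.get_image('top');cv2.imwrite('pics/t3.png',d['img'])
d=imaging.get_image('scene');cv2.imwrite('pics/s3.png',d['img'])
"
```

```text
t 4.03 p [0.5719 0.1582 0.229 ] yang 12.66 zax [-0.0054  0.0105 -0.9999] phi 98.05 R 0.1365 F [-0.   -0.49  0.26] q [ 3.8 26.4 67.2  0.6 86.7 -8.9] w 0.0003
tool units [-0.53 -0.21  9.94]
```

View pics/s3.png

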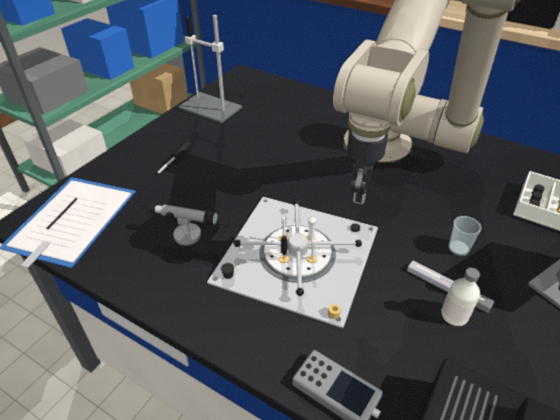

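```bash
python3 -c "
from h import *
d=imaging.get_image('scene'); s=readout.observe(); print(proj(d,s['position']))
d=imaging.get_image('top');print(proj(d,s['position']))
for P in [(0.591,.023,.056),(0.4604,-.0576,.043)]: print(proj(d,P))"
```

```text
[[358.57075801 200.70483937]]
[[193.41184856 189.53848494]]
[[254.82111755 189.85164018]]
[[285.97244385 237.09483096]]
```

View pics/t3.png

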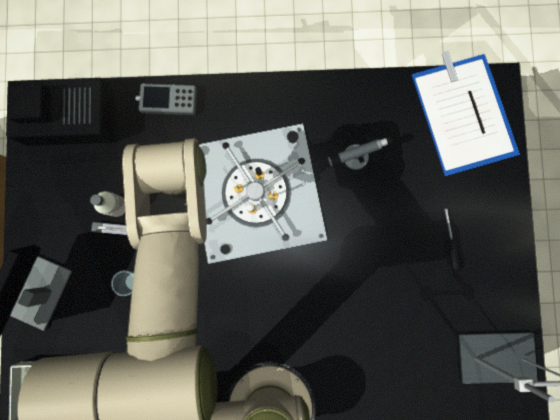

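move_arm --motion '[[[-0.25,-0.1,0.5],[0,0,0],-1],[[-0.25,-0.1,1],[0,0,0],-1],[[0,0,1],[0,0,0],-1],[[0,0,1],[0,0,0],-1],[[0,0,1],[0,0,0],-1],[[0,0,1],[0,0,0],-1],[[0,0,1],[0,0,0],-1],[[0,0,0.8],[0,0,0],-1],[[0,0,0.5],[0,0,0],-1],[[0,0,0],[0,0,0],-1]]'

```text
time_s: 5.07
position: [0.567, 0.1369, 0.0723]
tool_rot: [[-0.206, 0.979, 0.003], [0.979, 0.206, 0.009], [0.008, 0.005, -1.0]]
ft_force: [0.2, -0.3, -0.6]
grip_width: 0.0
```

```bash
python3 -c "
from h import *
st([0.569,0.149,0.03])
d=imaging.get_image('scene');cv2.imwrite('pics/s4.png',cv2.resize(d['img'][150:330,200:400],None,fx=3.3,fy=3.3))
"
```

```text
t 5.07 p [0.567  0.1369 0.0723] yang 11.87 zax [ 0.0028  0.009  -1.    ] phi 101.89 R 0.1164 F [ 0.24 -0.32 -0.6 ] q [  1.7  33.9  82.    0.6  63.9 -10.4] w 0.0
tool units [0.55 0.21 2.12]
```

View pics/s4.png

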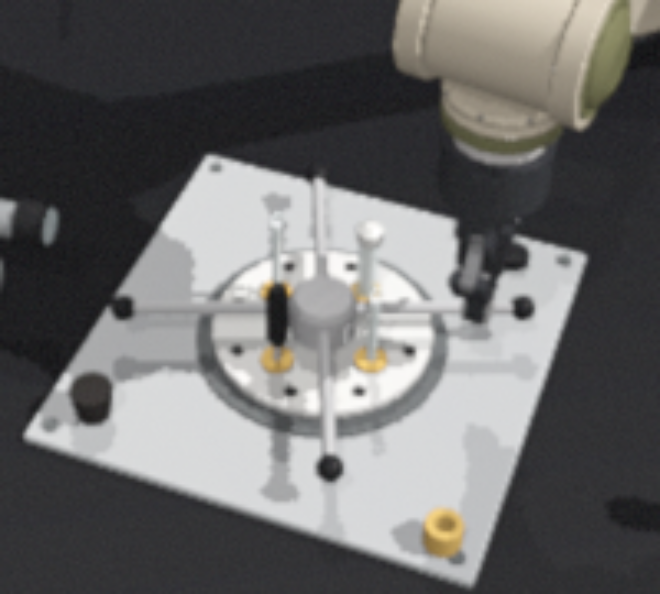

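move_arm --motion '[[[0.3,0.1,0.2],[0,0,0],-1],[[0.3,0.1,0.5],[0,0,0],-1],[[0,0,0.5],[0,0,0],-1],[[0,0,0.4],[0,0,0],-1],[[0,0,0.2],[0,0,0],-1],[[0,0,0],[0,0,0],-1]]'

```text
time_s: 5.62
position: [0.5705, 0.1506, 0.0374]
tool_rot: [[-0.205, 0.979, 0.01], [0.979, 0.205, 0.009], [0.007, 0.012, -1.0]]
ft_force: [-0.9, 0.4, -0.0]
grip_width: -0.0004
```

```bash
python3 -c "
from h import *
st([0.569,0.149,0.03])
d=imaging.get_image('scene');cv2.imwrite('pics/s5.png',cv2.resize(d['img'][150:330,200:400],None,fx=3.3,fy=3.3))
"
```

```text
t 5.62 p [0.5705 0.1506 0.0374] yang 11.82 zax [ 0.01    0.0093 -0.9999] phi 99.11 R 0.1292 F [-0.94  0.38 -0.04] q [ 3.1 36.9 83.1  0.6 59.4 -9. ] w -0.0004
tool units [-0.06 -0.1   0.37]
```

View pics/s5.png

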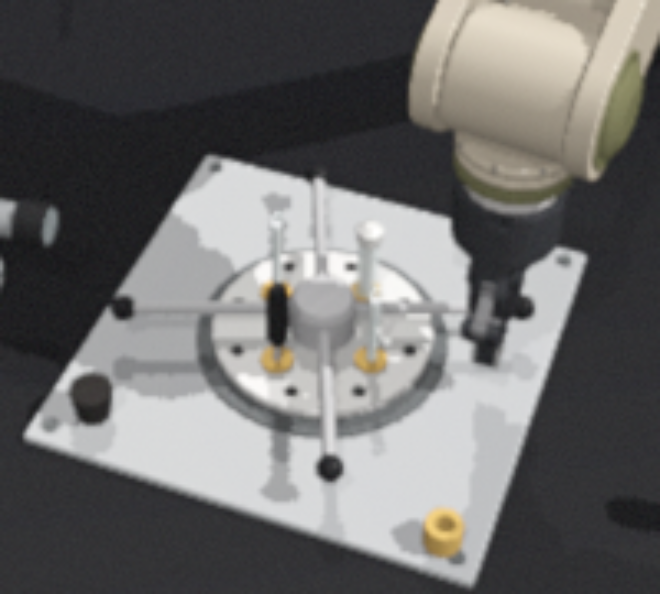

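move_arm --motion '[[[0,-0.25,0.12],[0,0,-0.015],-1],[[0,-0.25,0.12],[0,0,-0.015],-1],[[0,-0.25,0.12],[0,0,-0.015],-1],[[0,-0.1,0],[0,0,-0.008],-1],[[0,-0.1,0],[0,0,-0.008],-1],[[0,-0.1,0],[0,0,-0.008],-1],[[0,-0.1,0],[0,0,-0.008],-1],[[0,-0.1,0],[0,0,-0.008],-1],[[0,-0.1,0],[0,0,-0.008],-1]]'

```text
time_s: 6.42
position: [0.5458, 0.1424, 0.032]
tool_rot: [[-0.4, 0.916, 0.015], [0.917, 0.4, 0.009], [0.003, 0.018, -1.0]]
ft_force: [-0.0, 0.6, 0.1]
grip_width: -0.0002
```

```bash
python3 -c "
from h import *
st()
"
```

```text
t 6.42 p [0.5458 0.1424 0.032 ] yang 23.58 zax [ 0.0152  0.0095 -0.9998] phi 110.73 R 0.1277 F [-0.04  0.59  0.1 ] q [  2.4  35.3  88.    0.6  55.8 -21.6] w -0.0002
```

move_arm --motion '[[[0,-0.1,0],[0,0,-0.02],-1],[[0,-0.1,0],[0,0,-0.02],-1],[[0.01,-0.1,0],[0,0,-0.02],-1],[[0.01,-0.1,0],[0,0,-0.02],-1],[[0.015,-0.12,0],[0,0,-0.012],-1],[[0.015,-0.14,0],[0,0,-0.011],-1],[[0.02,-0.16,0],[0,0,-0.012],-1],[[0.02,-0.16,0],[0,0,-0.012],-1],[[0.02,-0.16,0],[0,0,-0.012],-1],[[0.02,-0.16,0],[0,0,-0.012],-1]]'

```text
time_s: 7.25
position: [0.5242, 0.1315, 0.033]
tool_rot: [[-0.682, 0.731, 0.024], [0.731, 0.682, 0.014], [-0.006, 0.027, -1.0]]
ft_force: [0.7, 2.1, -0.2]
grip_width: -0.0001
```

```bash
python3 -c "
from h import *
st()
d=imaging.get_image('scene');cv2.imwrite('pics/s6.png',cv2.resize(d['img'][150:330,200:400],None,fx=3.3,fy=3.3))
"
```

```text
t 7.25 p [0.5242 0.1315 0.033 ] yang 43.01 zax [ 0.0238  0.0145 -0.9996] phi 121.63 R 0.1274 F [ 0.73  2.09 -0.24] q [  1.1  33.4  92.3   1.   53.  -42.5] w -0.0001
```

View pics/s6.png

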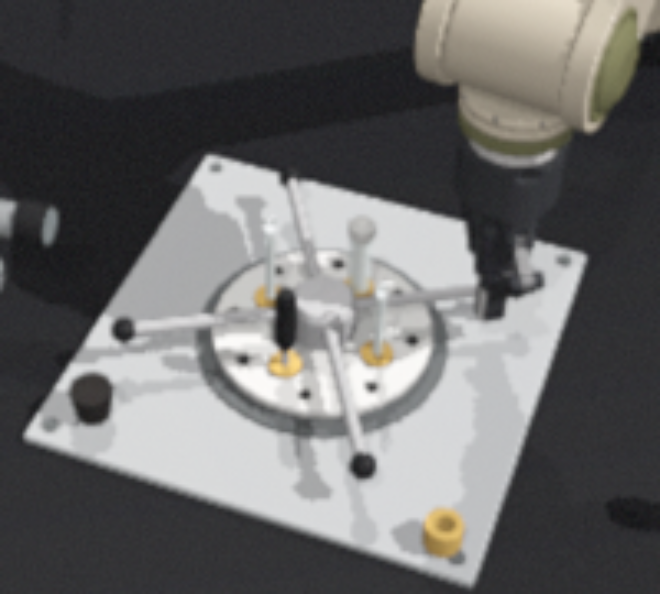

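move_arm --motion '[[[0.025,-0.18,0.01],[0.002,0,-0.012],-1],[[0.03,-0.22,0.01],[0.002,0,-0.016],-1],[[0.03,-0.22,0.01],[0.002,0,-0.016],-1],[[0.03,-0.22,0.01],[0.002,0,-0.016],-1],[[0.03,-0.22,0.01],[0.002,0,-0.016],-1],[[0.03,-0.22,0.01],[0.002,0,-0.016],-1],[[0.03,-0.22,0.01],[0.002,0,-0.016],-1],[[0.03,-0.22,0.01],[0.002,0,-0.016],-1],[[0.03,-0.22,0.01],[0.002,0,-0.016],-1],[[0.03,-0.22,0.01],[0.002,0,-0.016],-1],[[0.03,-0.22,0.01],[0.002,0,-0.016],-1],[[0.03,-0.22,0.01],[0.002,0,-0.016],-1]]'

```text
time_s: 8.3
position: [0.4876, 0.0965, 0.032]
tool_rot: [[-0.918, 0.397, -0.001], [0.397, 0.917, -0.021], [-0.007, -0.02, -1.0]]
ft_force: [-0.2, 2.6, 1.3]
grip_width: -0.0001
```

```bash
python3 -c "
from h import *
st()
"
```

```text
t 8.3 p [0.4876 0.0965 0.032 ] yang 66.59 zax [-0.0012 -0.0208 -0.9998] phi 144.6 R 0.1269 F [-0.24  2.59  1.25] q [ -1.8  31.   98.   -1.5  51.  -67.5] w -0.0001
```

move_arm --motion '[[[0.035,-0.22,0.01],[-0.001,0,-0.016],-1],[[0.035,-0.22,0.01],[-0.001,0,-0.016],-1],[[0.035,-0.22,0.01],[-0.001,0,-0.016],-1],[[0.035,-0.22,0.01],[-0.001,0,-0.016],-1],[[0.035,-0.22,0.01],[-0.001,0,-0.016],-1],[[0.035,-0.22,0.01],[-0.001,0,-0.016],-1],[[0.035,-0.22,0.01],[-0.001,0,-0.016],-1],[[0.035,-0.22,0.01],[-0.001,0,-0.016],-1],[[0.035,-0.22,0.01],[0,0,-0.016],-1],[[0.035,-0.22,0.01],[0,0,-0.016],-1],[[0.035,-0.22,0.01],[0,0,-0.016],-1],[[0.035,-0.22,0.01],[0,0,-0.016],-1]]'

```text
time_s: 9.3
position: [0.4665, 0.0485, 0.0314]
tool_rot: [[-1.0, -0.013, 0.003], [-0.013, 1.0, 0.002], [-0.003, 0.002, -1.0]]
ft_force: [-0.8, 3.0, 1.2]
grip_width: -0.0003
```

```bash
python3 -c "
from h import *
st()
"
```

```text
t 9.3 p [0.4665 0.0485 0.0314] yang 90.75 zax [ 0.0034  0.0016 -1.    ] phi 168.44 R 0.1271 F [-0.81  2.95  1.2 ] q [ -8.6  29.  102.8   0.2  48.  -99.5] w -0.0003
```

move_arm --motion '[[[0.035,-0.22,0.01],[0,0,-0.012],-1],[[0.035,-0.22,0.01],[0,0,-0.012],-1],[[0.03,-0.22,0.01],[0,0,-0.012],-1],[[0.03,-0.22,0.01],[0,0,-0.012],-1],[[0.03,-0.22,0.01],[0,0,-0.012],-1],[[0.025,-0.22,0.01],[0,0,-0.012],-1],[[0.025,-0.22,0.01],[0,0,-0.012],-1],[[0.02,-0.22,0.01],[0,0,-0.012],-1],[[0.02,-0.22,0.01],[0,0,-0.012],-1],[[0.02,-0.22,0.01],[0,0,-0.012],-1],[[0.015,-0.22,0.01],[0,0,-0.012],-1],[[0.015,-0.22,0.01],[0,0,-0.012],-1]]'

```text
time_s: 10.3
position: [0.4681, -0.004, 0.031]
tool_rot: [[-0.946, -0.324, 0.004], [-0.324, 0.946, 0.006], [-0.005, 0.005, -1.0]]
ft_force: [-1.0, 2.8, 1.3]
grip_width: -0.0001
```

```bash
python3 -c "
from h import *
st()
d=imaging.get_image('scene');cv2.imwrite('pics/s7.png',cv2.resize(d['img'][150:330,200:400],None,fx=3.3,fy=3.3))
d=imaging.get_image('top');cv2.imwrite('pics/t7.png',cv2.resize(d['img'][100:280,150:400],None,fx=3,fy=3))
"
```

```text
t 10.3 p [ 0.4681 -0.004   0.031 ] yang 108.88 zax [ 0.0035  0.006  -1.    ] phi -167.6 R 0.1258 F [-1.02  2.76  1.35] q [ -15.2   29.   103.     0.5   47.9 -124.5] w -0.0001
```

View pics/s7.png

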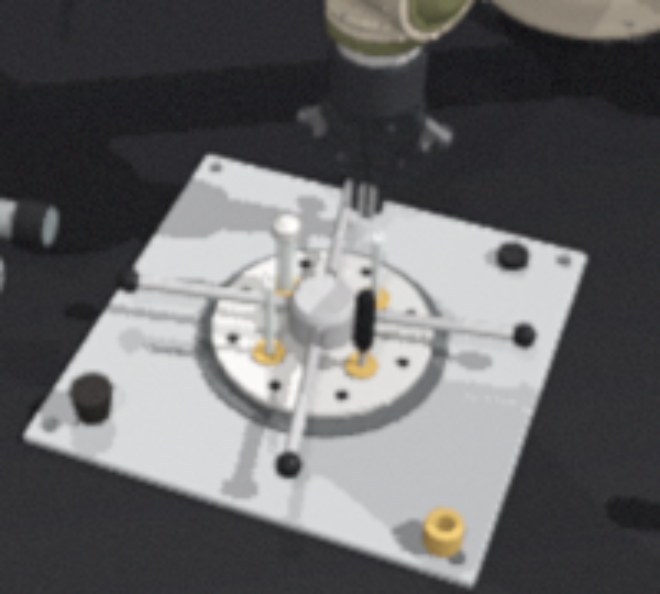

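View pics/t7.png

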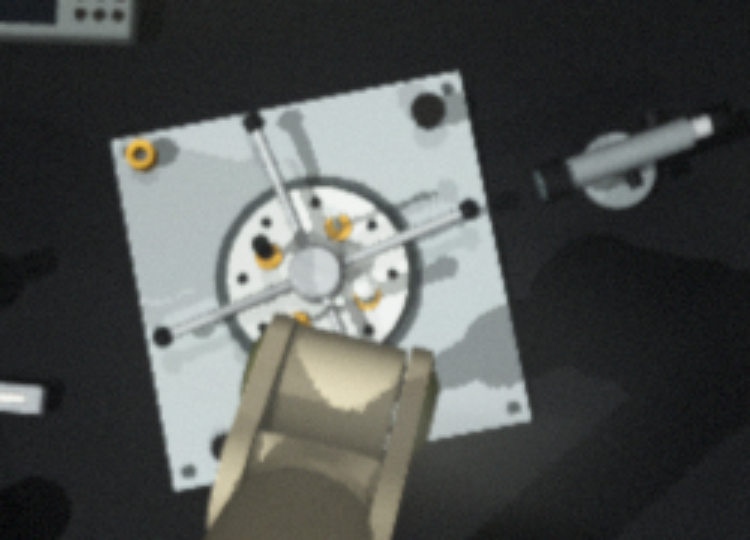

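```bash
python3 -c "
from h import *
d=imaging.get_image('scene');e=imaging.get_image('top')
S=lambda u,v:(u/3.3+200-.35,v/3.3+150-.35)
T=lambda u,v:(u/3+150-.33,v/3+100-.33)
for D,F,L in((d,S,[(289,464),(130,280),(524,335)]),(e,T,[(253,122),(470,209),(163,337)])):
  for p in L:
    q=ray(D,F(*p),.043)[:2]-HUB; print(np.degrees(np.arctan2(q[1],q[0])),np.hypot(*q))
"
```

```text
20.35746523278467 0.15172925534107362
-69.73137292852866 0.15282235681025802
110.57259584206842 0.15134068050817445
21.069541147837764 0.15308073670978847
-69.22338027241437 0.15277649872063745
111.09228553139668 0.15220866655903253
```

move_arm --motion '[[[0.03,-0.22,0.01],[0,0,-0.0095],-1],[[0.03,-0.22,0.01],[0,0,-0.0095],-1],[[0.025,-0.22,0.01],[0,0,-0.0095],-1],[[0.025,-0.22,0.01],[0,0,-0.0095],-1],[[0.02,-0.22,0.01],[0,0,-0.0095],-1],[[0.02,-0.22,0.01],[0,0,-0.0095],-1],[[0.015,-0.22,0.01],[0,0,-0.0095],-1],[[0.015,-0.22,0.01],[0,0,-0.0095],-1],[[0.01,-0.22,0.01],[0,0,-0.0095],-1],[[0.01,-0.22,0.01],[0,0,-0.0095],-1],[[0.005,-0.22,0.01],[0,0,-0.0095],-1],[[0,-0.22,0.01],[0,0,-0.0095],-1]]'

```text
time_s: 11.5
position: [0.4854, -0.0485, 0.0281]
tool_rot: [[-0.841, -0.541, 0.001], [-0.541, 0.841, 0.011], [-0.006, 0.009, -1.0]]
ft_force: [-1.3, 2.4, 0.6]
grip_width: 0.0
```

```bash
python3 -c "
from h import *
st()
d=imaging.get_image('scene');cv2.imwrite('pics/s8.png',cv2.resize(d['img'][150:330,200:400],None,fx=3.3,fy=3.3))
"
```

```text
t 11.5 p [ 0.4854 -0.0485  0.0281] yang 122.74 zax [ 5.000e-04  1.090e-02 -9.999e-01] phi -145.9 R 0.1275 F [-1.27  2.44  0.59] q [ -20.    30.7   99.9    0.8   49.6 -143.2] w 0.0
```

View pics/s8.png

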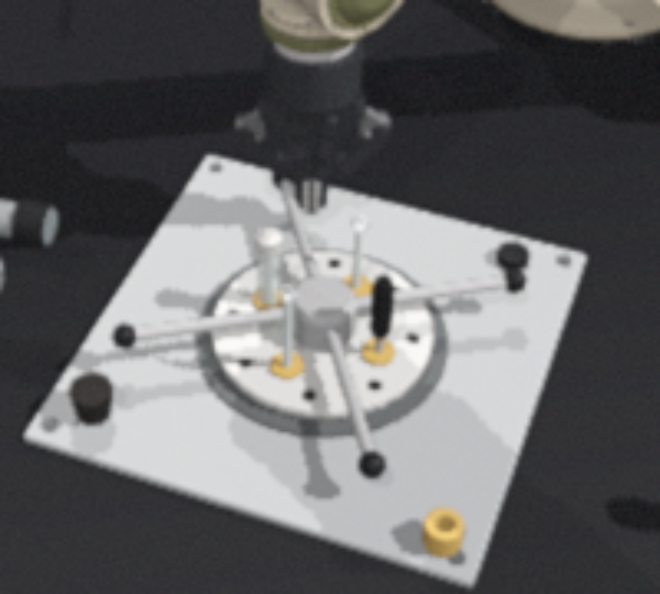

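```bash
python3 -c "
from h import *
d=imaging.get_image('scene')
S=lambda u,v:(u/3.3+200-.35,v/3.3+150-.35)
for p in [(372,464),(124,336),(515,281)]:
    q=ray(d,S(*p),.043)[:2]-HUB; print(np.degrees(np.arctan2(q[1],q[0])),np.hypot(*q))
"
```

```text
42.12075962624574 0.15164618957205525
-47.59358031818012 0.15351585189725847
132.20315695830325 0.15159363230509573
```

move_arm --motion '[[[0,-0.22,0],[0,0,-0.006],-1],[[0,-0.22,0],[0,0,-0.006],-1],[[-0.005,-0.22,0],[0,0,-0.006],-1],[[-0.01,-0.22,0],[0,0,-0.006],-1],[[-0.015,-0.22,0],[0,0,-0.006],-1],[[-0.02,-0.22,0],[0,0,-0.006],-1],[[-0.025,-0.2,0],[0,0,-0.006],-1],[[-0.02,-0.12,0],[0,0,-0.003],-1],[[-0.01,-0.06,0],[0,0,0],-1],[[0,0,0],[0,0,0],-1]]'

```text
time_s: 12.43
position: [0.5082, -0.0767, 0.0272]
tool_rot: [[-0.782, -0.623, -0.002], [-0.623, 0.782, 0.012], [-0.006, 0.01, -1.0]]
ft_force: [-1.0, 2.4, 0.2]
grip_width: 0.0001
```

```bash
python3 -c "
from h import *
st()
d=imaging.get_image('scene');cv2.imwrite('pics/s9.png',cv2.resize(d['img'][150:330,200:400],None,fx=3.3,fy=3.3))
"
```

```text
t 12.43 p [ 0.5082 -0.0767  0.0272] yang 128.52 zax [-0.0016  0.012  -0.9999] phi -129.72 R 0.1296 F [-1.04  2.41  0.23] q [ -22.1   32.6   95.6    0.8   52.1 -151.1] w 0.0001
```

View pics/s9.png

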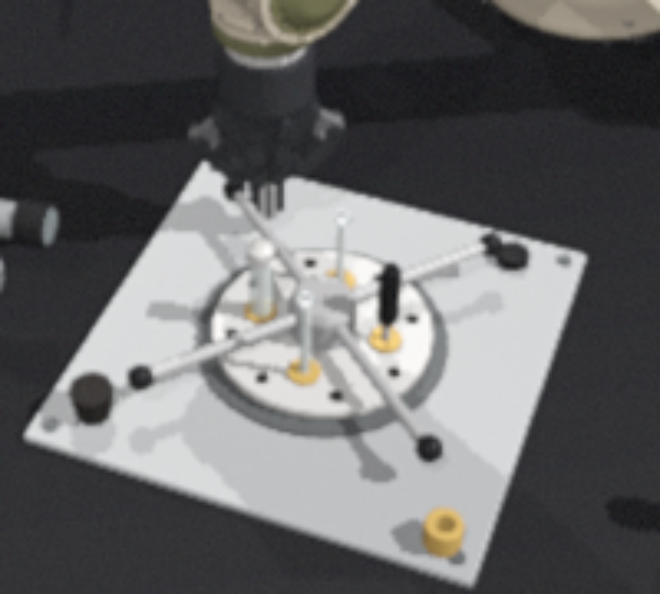

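```bash
python3 -c "
from h import *
d=imaging.get_image('scene');e=imaging.get_image('top')
S=lambda u,v:(u/3.3+200-.35,v/3.3+150-.35)
for p in [(429,448),(140,377),(491,244)]:
    q=ray(d,S(*p),.043)[:2]-HUB; print(np.degrees(np.arctan2(q[1],q[0])),np.hypot(*q))
cv2.imwrite('pics/t9.png',cv2.resize(e['img'][100:280,150:400],None,fx=3,fy=3))
"
```

```text
58.35188540669969 0.1515886812766323
-31.527412942746572 0.1531643167126869
148.77556941914344 0.1518756986708356
```

View pics/t9.png

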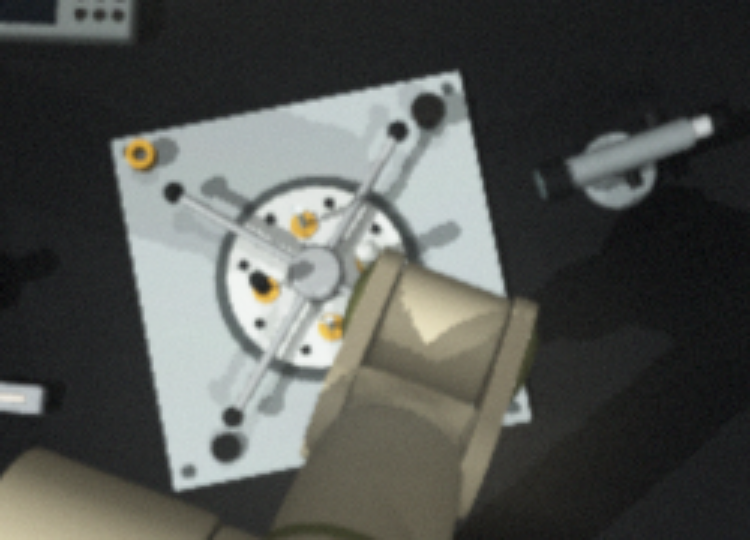

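move_arm --motion '[[[-0.02,-0.09,0],[0,0,0],-1],[[-0.03,-0.12,0],[0,0,0],-1],[[-0.03,-0.12,0],[0,0,0],-1],[[-0.03,-0.12,0],[0,0,0],-1],[[-0.01,-0.06,0],[0,0,0],-1],[[0,0,0],[0,0,0],-1],[[0,0,0],[0,0,0],-1]]'

```text
time_s: 13.17
position: [0.5166, -0.0831, 0.0272]
tool_rot: [[-0.782, -0.623, -0.002], [-0.623, 0.782, 0.012], [-0.006, 0.011, -1.0]]
ft_force: [-0.2, 1.7, 0.3]
grip_width: -0.0001
```

```bash
python3 -c "
from h import *
st()
d=imaging.get_image('scene');cv2.imwrite('pics/s10.png',cv2.resize(d['img'][150:330,200:400],None,fx=3.3,fy=3.3))
e=imaging.get_image('top')
cv2.imwrite('pics/t10.png',cv2.resize(e['img'][100:280,150:400],None,fx=3,fy=3))
"
```

```text
t 13.17 p [ 0.5166 -0.0831  0.0272] yang 128.54 zax [-0.0024  0.0124 -0.9999] phi -125.02 R 0.1296 F [-0.21  1.73  0.28] q [ -22.4   33.3   94.1    0.8   53.1 -151.4] w -0.0001
```

View pics/s10.png

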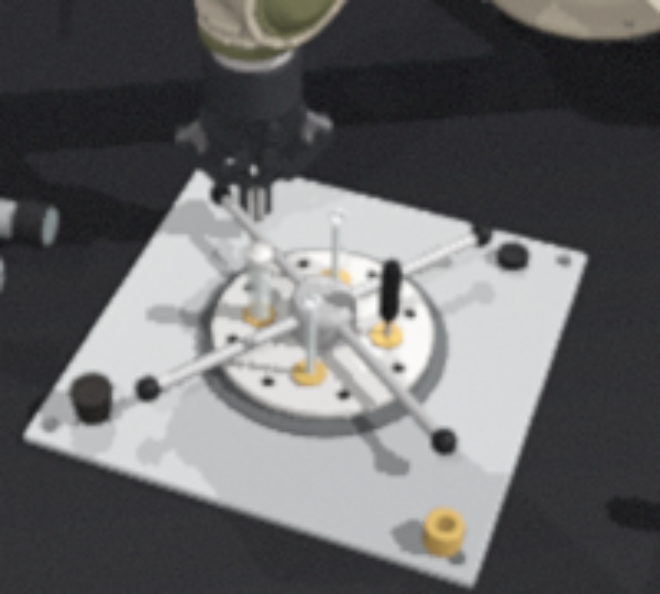

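View pics/t10.png

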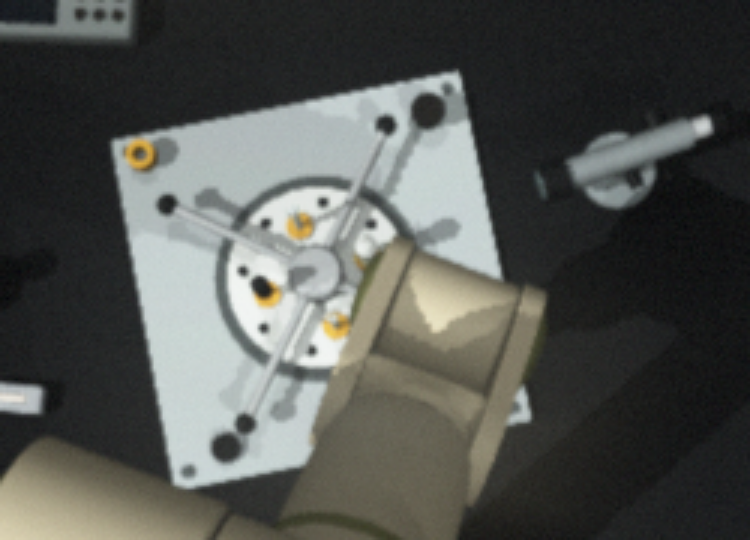

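```bash
python3 -c "
from h import *
d=imaging.get_image('scene');e=imaging.get_image('top')
S=lambda u,v:(u/3.3+200-.35,v/3.3+150-.35)
T=lambda u,v:(u/3+150-.33,v/3+100-.33)
for D,F,L in((d,S,[(444,441),(148,388),(482,236)]),(e,T,[(167,204),(386,125),(246,424)])):
  P=[]
  for p in L:
    q=ray(D,F(*p),.043)[:2]-HUB; print(np.degrees(np.arctan2(q[1],q[0])),np.hypot(*q))
  # hub-independent: opposite balls
q=ray(d,S(444,441),.043)
q=ray(d,S(482,236),.043)-ray(d,S(148,388),.043);print(np.degrees(np.arctan2(q[1],q[0])))
q=ray(e,T(246,424),.043)-ray(e,T(386,125),.043);print(np.degrees(np.arctan2(q[1],q[0])))
"
```

```text
63.123766532570876 0.15160808442668589
-26.92965374192837 0.15273849201417988
152.97051911348615 0.15103227078213471
63.31980450800095 0.1525563921136008
-26.694713536627113 0.1517666550854358
153.65930513629834 0.15245744519753807
153.0207130406675
153.48269772949303
```

move_arm --motion '[[[0.02,0.1,0],[0,0,0],-1],[[0.03,0.2,0],[0,0,0],-1],[[0.05,0.3,0],[0,0,0],-1],[[0.05,0.3,0],[0,0,0],-1],[[0.05,0.2,0],[0,0,0],-1],[[0,0,0],[0,0,0],-1],[[0,0,-0.3],[0,0,0],-1],[[0,0,-0.7],[0,0,0],-1],[[0,0,-0.9],[0,0,0],-1],[[0,0,-0.9],[0,0,0],-1],[[0,0,-0.9],[0,0,0],-1],[[0,0,-0.9],[0,0,0],-1]]'

```text
time_s: 14.37
position: [0.4969, -0.068, 0.1224]
tool_rot: [[-0.782, -0.623, -0.006], [-0.623, 0.782, 0.013], [-0.003, 0.014, -1.0]]
ft_force: [-0.2, 0.0, -0.5]
grip_width: 0.0
```

```bash
python3 -c "
from h import *
st()"
```

```text
t 14.37 p [ 0.4969 -0.068   0.1224] yang 128.56 zax [-0.0062  0.0126 -0.9999] phi -135.96 R 0.1308 F [-0.15  0.04 -0.49] q [ -21.6   23.7   91.4    0.6   65.5 -150.4] w 0.0
```

move_arm --motion '[[[0,0,-0.9],[0,0,0],-1],[[0,0,-0.9],[0,0,0],-1],[[0,0,-0.9],[0,0,0],-1],[[0,0,-0.9],[0,0,0],-1],[[0.4,-0.3,-0.3],[0,0,0],-1],[[0.8,-0.5,0],[0,0,0],-1],[[0.8,-0.5,0],[0,0,0],-1],[[0.8,-0.5,0],[0,0,0],-1],[[0.8,-0.5,0],[0,0,0],-1],[[0.8,-0.5,0],[0,0,0],-1],[[0.8,-0.5,0],[0,0,0],-1],[[0.8,-0.5,0],[0,0,0],-1]]'

```text
time_s: 15.37
position: [0.4546, -0.2027, 0.2097]
tool_rot: [[-0.792, -0.611, -0.003], [-0.611, 0.792, -0.001], [0.003, 0.001, -1.0]]
ft_force: [0.3, 0.2, -0.4]
grip_width: 0.0002
```

move_arm --motion '[[[0.8,-0.5,0],[0,0,0],-1],[[0.8,-0.5,0],[0,0,0],-1],[[0.8,-0.5,0],[0,0,0],-1],[[0.8,-0.5,0],[0,0,0],-1],[[0.5,-0.3,0],[0,0,0],-1],[[0,0,0],[0,0,0],-1],[[0,0,0],[0,0,0],-1],[[0,0,0],[0,0,0],-1]]'

```text
time_s: 16.03
position: [0.4477, -0.2575, 0.2086]
tool_rot: [[-0.827, -0.561, -0.033], [-0.56, 0.828, -0.035], [0.047, -0.011, -0.999]]
ft_force: [-0.2, -0.7, -0.7]
grip_width: -0.0
```

```bash
python3 -c "
from h import *
st()
d=imaging.get_image('scene');cv2.imwrite('pics/s11.png',cv2.resize(d['img'][180:330,140:400],None,fx=3,fy=3,interpolation=cv2.INTER_CUBIC))
e=imaging.get_image('top')
cv2.imwrite('pics/t11.png',cv2.resize(e['img'][100:280,150:400],None,fx=3,fy=3,interpolation=cv2.INTER_CUBIC))
"
```

```text
t 16.03 p [ 0.4477 -0.2575  0.2086] yang 124.14 zax [-0.0326 -0.0352 -0.9988] phi -117.06 R 0.315 F [-0.18 -0.73 -0.66] q [ -41.7   19.8   81.5   -2.8   78.8 -165.2] w -0.0
```

View pics/s11.png

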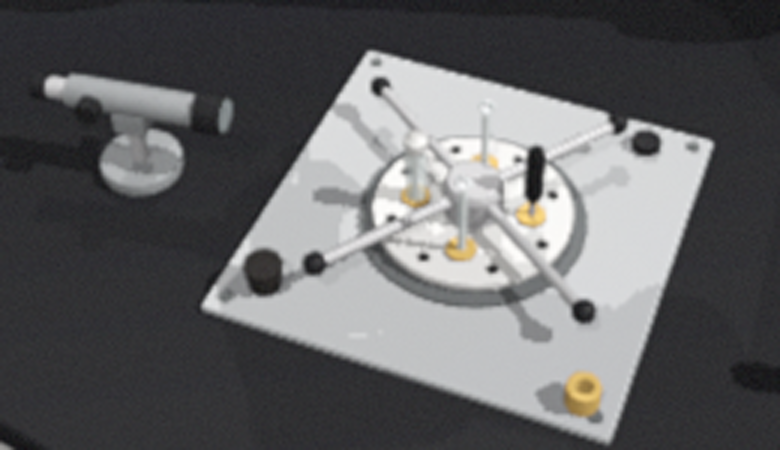

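View pics/t11.png

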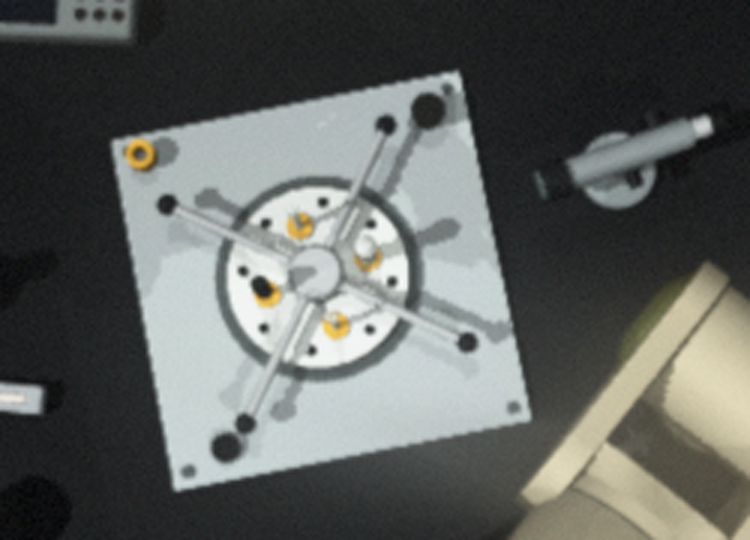

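move_arm --motion '[[[0,0,0],[0,0,0.05],-1],[[0,0,0],[0,0,0.05],-1],[[0,0,0],[0,0,0.05],-1],[[0,0,0],[0,0,0.05],-1],[[0,0,0],[0,0,0],-1],[[0,0,0],[0,0,0],-1]]'

```text
time_s: 16.63
position: [0.448, -0.2549, 0.2092]
tool_rot: [[-0.986, -0.164, -0.032], [-0.163, 0.986, -0.035], [0.037, -0.029, -0.999]]
ft_force: [-0.0, -0.8, 0.7]
grip_width: 0.0
```

```bash
python3 -c "
from h import *
st()
e=imaging.get_image('top');d=imaging.get_image('scene')
T=lambda u,v:(u/3+150-.33,v/3+100-.33)
S=lambda u,v:(u/3+140-.33,v/3+180-.33)
B=[ray(e,T(*p),.043) for p in [(167,204),(386,125),(467,342),(246,424)]]
C=[ray(d,S(*p),.043) for p in [(584,311),(315,263),(380,86),(618,125)]]
an=lambda q:np.degrees(np.arctan2(q[1],q[0]))
for B in(B,C):
  H=np.mean(B,0)[:2]; print(H,[round(an(b[:2]-H),2) for b in B])
L=np.array([.6584,-.1837]);print('los',an(L-HUB))
for q in(ray(e,T(365,243),.096)[:2],ray(d,S(417,141),.096)[:2]):
  r=q-HUB;u=np.array([np.cos(np.radians(-72)),np.sin(np.radians(-72))]);print('cap',an(r),np.hypot(*r),u[0]*r[1]-u[1]*r[0])
"
```

```text
t 16.63 p [ 0.448  -0.2549  0.2092] yang 99.47 zax [-0.0318 -0.0351 -0.9989] phi -117.22 R 0.3125 F [-0.03 -0.8   0.67] q [ -41.4   19.7   81.6   -2.8   78.8 -140.3] w 0.0
[0.59077984 0.02305568] [np.float64(63.24), np.float64(-26.68), np.float64(-116.67), np.float64(153.64)]
[0.59176143 0.02254363] [np.float64(63.53), np.float64(-26.71), np.float64(-116.57), np.float64(152.77)]
los -71.94007274190857
cap -69.84528078933997 0.04956384067747242 0.0018635052883433003
cap -63.127932143861905 0.048732530717842476 0.0075159563084958424
```

```bash
python3 -c "
from h import *
e=imaging.get_image('top');d=imaging.get_image('scene')
st()
a=np.radians(-71.7)
for n,D in(('top',e),('scene',d)):
  im=D['img'].copy(); big=None
  u=proj(D,[HUB[0]+.05*np.cos(a),HUB[1]+.05*np.sin(a),.096])[0]; base=proj(D,[HUB[0]+.05*np.cos(a),HUB[1]+.05*np.sin(a),.022])[0]
  lo=(u-25).astype(int); c=im[lo[1]:lo[1]+50,lo[0]:lo[0]+50]; c=cv2.resize(c,None,fx=8,fy=8,interpolation=cv2.INTER_CUBIC)
  for q,col in((u,(0,0,255)),(base,(255,0,0))): cv2.drawMarker(c,tuple(int(x) for x in (q-lo+.5)*8),col,0,12,1)
  cv2.imwrite('pics/c_%s.png'%n,c)
a=cv2.imread('pics/c_top.png');b=cv2.imread('pics/c_scene.png');cv2.imwrite('pics/c12.png',cv2.hconcat([a,b]))
"
```

```text
t 16.83 p [ 0.448  -0.2551  0.2091] yang 99.4 zax [-0.0319 -0.035  -0.9989] phi -117.21 R 0.3127 F [0.34 0.26 0.2 ] q [ -41.4   19.7   81.6   -2.8   78.8 -140.3] w 0.0002
```

View pics/c12.png

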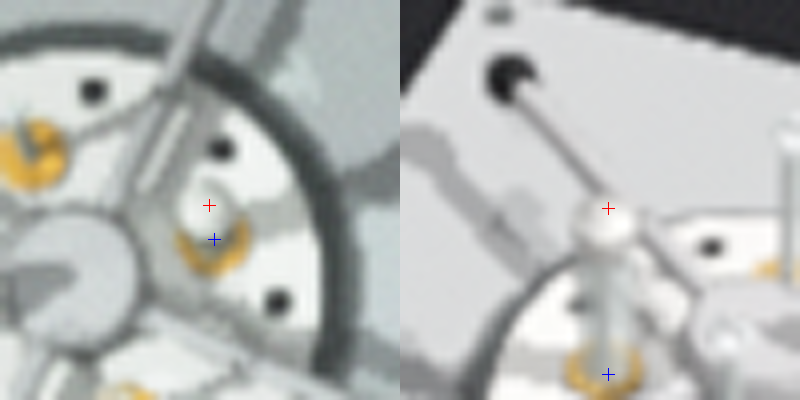

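The predicted cap centre and bush both fall on the thermometer in the two views, so the earlier 7.5 mm reading came from picking the blob centre, which includes the side of the cap. The turntable has not moved since release, so I am handing in.

```bash
python3 -c "
from rig import job
print(job.close_job())"
```

```text
the job is handed in; nothing more can be done
None
```

I pushed the turntable about 122° counter-clockwise by one arm, using the shut fingertips with one finger's outer face against the bar. It was a slow push, with about 3 N read at the wrist. I then backed off, lifted clear, moved the hand away and handed the job in at about 17 s.

**Position:** from the four arm balls, the thick thermometer stands at about -71.7°. The telescope's line of sight is at about -72°, so the offset is roughly 0.3 mm on the lens side of the hub.

**At rest:** the ball positions in the top view were the same before and after I let go, so the turntable stayed where I left it. In the last images nothing else looked moved.

**Checks that disagreed:**
- **Cap in the top view:** locating the cap directly gave 1.9 mm off the line, still within the 7 mm limit.
- **Cap in the scene view:** this gave 7.5 mm, just over the limit. I put that down to picking the middle of the cap blob, side included, because the same view had a similar offset at the start. Projecting the ball-based position into both images landed on the cap and on its bush.
- **Last joint:** while moving the hand away, the last joint reached -165.2° against its limit of -165.26°. I turned it back at once to -140°; no reading was past the limit.

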